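# Make up two loan kits of finds in a bone laboratory

### The job

Make up the two loan kits: in the three-compartment cardboard tray lay the long bone in the long compartment, stand the tall vial in the middle one and lay the molar in the end one; in the two-compartment tray put the vertebra in the larger compartment and the short jar in the smaller. Each piece sits flat on the tray floor at about the middle of its compartment, the same way up as it lies now, and these finds are fragile, so set them down and never drop them. Leave the short bone, the callipers and the loupe where they are.

Things in the scene. Friction and masses are not known exactly. Their poses are not given: they have to be found in the camera images.
- tray3: Three-compartment kit tray: open cardboard lined with grey felt, fixed, outside 256 (x) x 72 (y) mm, walls 4 mm thick, tops 12 mm over the bench, floor 3 mm thick. Origin: centre of underside, z up, x lengthwise. Compartments 64 mm wide (y, centred on 0). Along x: long one -124 to -20 (centre -72), middle one -16 to +48 (centre +16), end one +52 to +124 (centre +88).
- tray2: Two-compartment kit tray: open cardboard lined with grey felt, fixed, outside 180 (x) x 92 (y) mm, walls 4 mm thick, tops 12 mm over the bench, floor 3 mm thick. Origin: centre of underside, z up, x lengthwise. Compartments each 84 mm wide (y, centred on 0). Along x: larger one -86 to +10 (centre -38), smaller one +14 to +86 (centre +50).
- long_bone: The longer of the two brown limb bones: 78 mm long (its x), knobby ends 30 mm wide and 22 mm high (20 mm long each), between them a round shaft of 16 mm diameter whose axis is 11 mm above the underside. About 45 g. Origin: centre of the underside. Loose, starts lying on the bench; its z axis points up. Grip it across the shaft (along its y).
- short_bone: The shorter brown limb bone, not wanted in a kit: 44 mm long (its x), ends 24 mm wide and 18 mm high. Origin: centre of the underside. Loose, lies among the stock; stays there.
- vertebra: Brown vertebra lying on the end face of its body, a drum 38 mm diameter, 26 mm high, axis at x = 0, y = -14 mm; two wings and a short spine, 23 mm high at most, on its +y side (y 0 to +33). Outline about 66 (x) x 66 (y) mm. Origin: underside, middle of the outline. z up, loose on the bench, about 50 g. Grip the drum along x.
- molar: Large animal molar lying on its side, 52 mm long (its x): block-like crown from x = -26 to +5 mm, 28 mm wide (y) and 24 mm high, with flat sides; two thinner roots towards +x, 26 mm wide over both. About 40 g. Origin: centre of the underside of the whole outline. Loose, starts lying on the bench; its z axis points up. Grip the crown along its y, at about x = -9 mm.
- tall_vial: Tall slim capped sample vial, brown glass with white cap, 30 mm diameter, 65 mm high, standing upright. About 45 g. Origin: centre of the underside. Loose, starts lying on the bench; its z axis points up.
- short_jar: Short wide capped sample jar, brown glass with white cap, 44 mm diameter, 42 mm high, standing upright. About 70 g. Origin: centre of the underside. Loose, starts lying on the bench; its z axis points up.
- callipers: Bystander: steel and black sliding callipers lying flat beyond the stock, 150 mm long (its x), jaws at its -x end to its -y, 13 mm high. Origin: on the underside, middle of the bar.
- loupe: Bystander: black round eye loupe standing on the bench, 38 mm diameter, 34 mm high. Origin: centre of the underside.
There are look-alikes about, which are no part of the job. Leave any yellow look-alike of the long_bone alone.

How it is judged:
By the outcome, as a careful person would: the job done as asked, in the order asked, and still so for the second after the job is handed in, with the robot touching nothing.
It also fails if it takes over 131 s, if anything falls off the work surface, if the arm or the gripper's body presses on something with over 40 N, if the wrist force passes 120 N, or if a joint passes its speed limit or range.

### The arm

A 6-joint arm with a two-finger parallel gripper is mounted at the origin on the work surface. World frame = base frame: x ahead of the robot, y to its left, z up, the work surface at z = 0. Lengths are in m, angles in rad, forces in N, time in s.
With the tool pointing down it reaches from about 0.3 to 0.875 m from the base axis. Payload 6.4 kg.
Tool frame: the origin (TCP) lies at the very end of the fingers, on their centre line; the grasp point (between the pads) lies 19 mm behind it; z points along the fingers, y is the line along which they close (so a half turn about z gives the same grasp; the last joint's range is limited). The gripper opens to 85 mm and grips with 20 to 120 N. Pads are 22 mm wide; open, the fingers measure 114 mm over their backs; the gripper's body (76 mm by 85 mm) begins 54 mm behind the grasp point. The pads swing forward as they close: fully open they stand 13 mm farther back than shut.
Start: joints at [0.95, 0.181, 1.607, -0, 1.354, -0.206], TCP at [0.232, 0.526, 0.231] pointing down, gripper open.
Joint ranges: [-2.99, 2.99], [-0.89, 2.07], [0.3, 2.58], [-1.14, 4.28], [0, 2.63], [-3.12, 3.12]. Speed limits (rad/s): [2.57, 2.57, 3.01, 3.14, 3.14, 3.14].

### API

Orientations are given as a unit quaternion [w, x, y, z].
In Python, from bench import ctrl gives the robot as it stands.
- The arm moves only by the tool jog_arm, never from a script. Its argument "series" is a list that holds one entry, the list of rows, each a list of 7 numbers: the shift along the tool's x, y, z in mm, then the turn, a rotation vector about the tool's x, y, z in rad, then the finger opening in mm, from 0 to 85.4. In form: [[[tx, ty, tz, rx, ry, rz, gripper], ...]]. A call has exactly 10 rows; each row shifts and turns the commanded pose from where the row before left it, along the tool's axes as they then stand; what a row does not reach is not made up. A row lasts 1/10 s, in which the tool goes at most 50 mm and 8.59 degrees, less where a joint would pass 70% of its speed; a pose out of reach is approached as far as the arm can. A call with a gripper value outside its range is refused whole. The fingers move at their own pace and stop on an object; the grip force is fixed at half the most. Time passes only in rows, so rows that do not move let the fingers close, or fill a call up. It gives the time, the measured TCP pose, the force, the opening and the grip force at its end, in the units of the state.
- ctrl.get_obs(): the state, without advancing time (a new reading comes with each control period).
- ctrl.camera(name): name is "scene" or "top" or "wrist"; returns a dict with "frame" (384x512x3 uint8, blue, green, red), "z_map" (384x512 float32, m along the optical axis (not along the pixel's ray), 0 where there is no reading), "fx", "fy", "cx", "cy" (pixels), "xyz" and "rotation" of the camera in the world. Camera axes: x right, y down, z forward; pixel columns grow to the right and rows downward; lengths in m; the calibration is good to about 2 mm. The wrist camera is an equidistant fisheye: a pixel r from the principal point sees the ray r / f radians off the axis. A picture is of the moment at which its call begins.
- ctrl.hand_in(): hands the job in; it is judged then, once.
The state is a dict: "time_s": time; "q": joint angles; "dq": joint speeds; "joint_efforts": joint torques, N m; "eef_pos": TCP position; "eef_rot": TCP orientation; "wrist_force": force on the tool from outside, world axes, zero at the start; "torque": the same for the moment, N m; "opening": opening from 0.0 (shut) to 1.0 (fully open); "grasp_force": force on a finger pad.
Only numpy, scipy, OpenCV 4.12 (cv2) and the standard library are available. Lean on these libraries where they do the work, as an engineer would, in place of code of your own. Each camera call takes 0.05 s, during which the arm holds its last target. There are 200 camera calls.

## Working session

There is one attempt and no reset: what is moved stays moved. The work goes in short steps, Python scripts to look and compute and a tool call to move; the robot and the scene stay as the last step left them, time stands still between calls to the robot, and variables do not carry over. Pictures are saved under pics/ and viewed, at most 14 in all, crops included, and the job is handed in when it is done.

Besides the shell and the picture viewer there is one more tool, called after "Call:" by a JSON object that holds its "fn" and its "kwargs". jog_arm: Moves the arm, as the interface text tells. Its arguments: {"type":"object","properties":{"series":{"type":"array"}},"required":["series"]}

```bash
mkdir -p pics; ls
cat > h.py <<'E'
import numpy as np, cv2, json
from bench import ctrl
def snap(n,fn=None):
    c=ctrl.camera(n)
    if fn: cv2.imwrite('pics/'+fn,c['frame'])
    np.savez('cam_'+n+'.npz',**{k:np.asarray(v) for k,v in c.items()})
    return c
def load(n): return dict(np.load('cam_'+n+'.npz'))
def R(c):
    r=np.asarray(c['rotation'],float)
    if r.shape==(3,3): return r
    from scipy.spatial.transform import Rotation as S
    return S.from_quat([r[1],r[2],r[3],r[0]]).as_matrix()
def ray(c,u,v):
    d=np.stack([(np.asarray(u,float)-c['cx'])/c['fx'],(np.asarray(v,float)-c['cy'])/c['fy'],np.ones(np.shape(u))],-1)
    return d@R(c).T
def plane(c,u,v,z):
    d=ray(c,u,v); o=np.asarray(c['xyz']); return o+d*((z-o[2])/d[...,2])[...,None]
def cloud(c):
    v,u=np.mgrid[:384,:512]; return np.asarray(c['xyz'])+ray(c,u,v)*c['z_map'][...,None]
E
python3 - <<'E'
from h import *
for n in('top','scene'):
    c=snap(n,n+'0.png'); print(n,c['fx'],c['cx'],c['cy'],c['xyz'],np.round(R(c),3).tolist(),(c['z_map']>0).mean())
print(ctrl.get_obs())
E
```

```text
pics
top 366.77680860800615 258.1008091055957 190.5331589419675 [ 0.47329874 -0.01931209  0.8407111 ] [[-0.005, -0.995, 0.1], [-0.999, 0.009, 0.04], [-0.041, -0.1, -0.994]] 0.9959818522135416
scene 373.61800461733515 250.0847581715868 196.98822324230585 [ 1.05711083 -0.02473032  0.68927496] [[0.085, 0.794, -0.602], [0.996, -0.066, 0.054], [0.003, -0.604, -0.797]] 0.9958852132161459
{'time_s': 0.1, 'q': array([ 9.49692945e-01,  1.81482796e-01,  1.60792306e+00, -3.28075541e-05,
        1.35383212e+00, -2.06297193e-01]), 'dq': array([ 0.00059115, -0.00282025, -0.00089798, -0.00098562, -0.00038124,
       -0.00029987]), 'joint_efforts': array([ 4.75763591e-04, -4.45874512e+01, -3.52243781e+01, -4.10528319e-04,
        4.13652422e-03,  1.15843292e-05]), 'eef_pos': array([0.23141675, 0.52581055, 0.23045797]), 'eef_rot': array([-3.16044249e-04,  2.05915808e-01,  9.78569365e-01, -7.59698401e-04]), 'wrist_force': array([-0.59009436,  0.40729262, -0.48220723]), 'torque': array([ 0.03871883, -0.04046829,  0.00271481]), 'grasp_force': 0.0, 'opening': 0.9991029395641013}
```

View pics/top0.png

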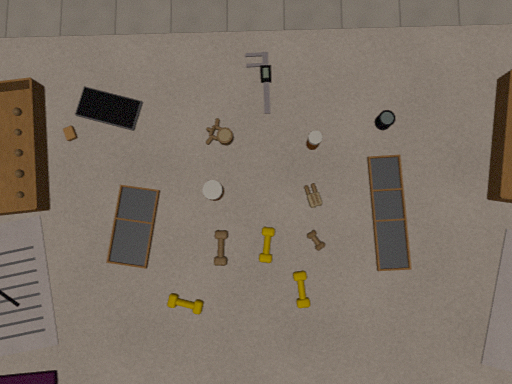

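View pics/scene0.png

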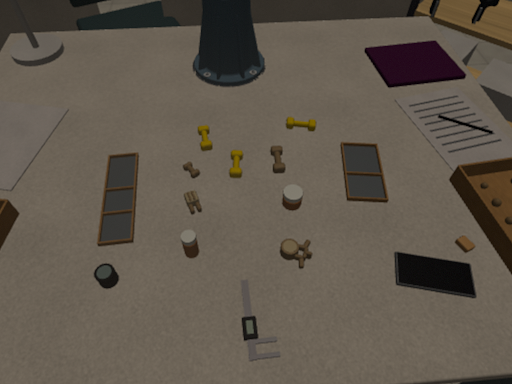

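Top view (image up = +x, left = +y). Candidates for the long bone are the brown one (221,247), the short brown one (316,240), and yellow look-alikes at (267,245), (301,289), (185,303). By its description I choose (221,247). For the vial there is (314,140), with the jar at (213,190) and the black loupe at (385,120). The molar is at (313,195), the vertebra at (219,132), tray2 at (134,227) and tray3 at (389,212). In the scene view the same things are at bone (278,158), short bone (191,169), molar (193,201), vial (190,243), jar (292,197) and vertebra (295,250).

```bash
cat > m.py <<'E'
from h import *
seeds={'top':dict(long=(221,247),short=(316,240),molar=(313,195),vial=(314,140),jar=(213,190),vert=(222,134),yel=(267,245),loupe=(385,120)),
'scene':dict(long=(278,158),short=(191,169),molar=(193,201),vial=(190,243),jar=(292,197),vert=(291,249),yel=(237,163),loupe=(106,276))}
C={n:load(n) for n in('top','scene')}
for n in C:
    P=cloud(C[n]); 
    b=P[...,2]; print(n,'bench z',np.median(b[200:300,255:300]))
    lab=cv2.connectedComponents((b>0.006).astype(np.uint8),connectivity=4)[1]
    for k,(u,v) in seeds[n].items():
        l=lab[v,u]; m=(lab==l)
        if l==0: print(k,'none');continue
        Q=P[m]; top=Q[Q[:,2]>np.percentile(Q[:,2],98)-.004]
        r=cv2.minAreaRect((Q[:,:2]*1000).astype(np.float32))
        print(n,k,m.sum(),'c',np.round(r[0],1),'size',np.round(r[1],1),'ang',round(r[2],1),'ztop',round(np.percentile(Q[:,2],95)*1000,1),'topc',np.round(1000*(top.min(0)+top.max(0))/2,1)[:2])
c=C['top']; im=c['frame']; P=cloud(c)
for nm,(x0,x1,y0,y1) in dict(tray2=(100,168,175,277),tray3=(358,420,145,280)).items():
    s=im[y0:y1,x0:x1].astype(int); 
    m=((s[...,2]-s[...,0]>35)|(s.max(-1)<95)).astype(np.uint8)
    n_,lab,st,_=cv2.connectedComponentsWithStats(m); l=1+np.argmax(st[1:,4]); v,u=np.nonzero(lab==l)
    q=plane(c,u+x0,v+y0,0.012)[:,:2]*1000
    r=cv2.minAreaRect(q.astype(np.float32)); print(nm,r, 'depth z',np.round(np.percentile(P[v+y0,u+x0,2],[5,50,95]),4))
cv2.imwrite('pics/crop.png',cv2.resize(im[110:320,165:345],None,fx=3,fy=2.8,interpolation=cv2.INTER_CUBIC))
E
python3 m.py
```

```text
top bench z 0.0008617340548555119
top long 367 c [431.6  46.6] size [ 78.1 134.9] ang 2.3 ztop 24.2 topc [433.4  46.6]
top short 172 c [462.5 -81.2] size [120.1  36.7] ang 63.1 ztop 19.6 topc [449.4 -75.3]
top molar 273 c [525.1 -65.7] size [ 54.1 128. ] ang 25.2 ztop 27.3 topc [512.3 -72.5]
top vial 228 c [ 666.  -111.4] size [28.5 29.3] ang 43.1 ztop 66.9 topc [ 666.8 -111.6]
top jar 353 c [527.1  53.6] size [178.6  42.4] ang 63.3 ztop 44.6 topc [525.8  57.6]
top vert 421 c [602.3  42.1] size [278.7  62.9] ang 38.2 ztop 28.4 topc [587.8  49.5]
top yel 364 c [435.8  -5. ] size [29.7 79.3] ang 83.5 ztop 23.9 topc [436.1  -4.3]
top loupe 300 c [ 714.7 -274.1] size [37.3 36.4] ang 86.8 ztop 36.6 topc [ 715.1 -274.4]
scene bench z -0.0001874586002263423
scene long 273 c [727.5  50. ] size [ 37.4 675. ] ang 80.4 ztop 22.2 topc [725.6  44.6]
scene short 135 c [ 447.8 -113. ] size [44.3 23.1] ang 32.7 ztop 17.7 topc [ 447.6 -111.8]
scene molar 255 c [788.5 -61.5] size [541.3  31.1] ang 11.1 ztop 25.5 topc [790.4 -74.7]
scene vial 376 c [853.6 -62.4] size [412.8  29.6] ang 14.6 ztop 65.6 topc [855.1 -74.5]
scene jar 420 c [796.8  44.7] size [ 42.9 538.7] ang 73.3 ztop 43.0 topc [797.6  55.5]
scene vert 547 c [864.1  58.5] size [ 64.8 415.3] ang 75.5 ztop 27.2 topc [862.6  41.6]
scene yel 269 c [728.8 -20.6] size [ 29.9 655.9] ang 86.7 ztop 22.1 topc [729.9  -5.7]
scene loupe 420 c [ 873.5 -148. ] size [440.7  36.8] ang 38.6 ztop 35.4 topc [ 877.8 -158.2]
tray2 ((479.08251953125, 300.7165222167969), (95.55691528320312, 180.7729034423828), 81.70123291015625) depth z [0.0017 0.0045 0.0133]
tray3 ((507.300537109375, -276.4646301269531), (256.6612243652344, 75.6669921875), 2.8482446670532227) depth z [0.0014 0.0042 0.0131]
```

View pics/crop.png

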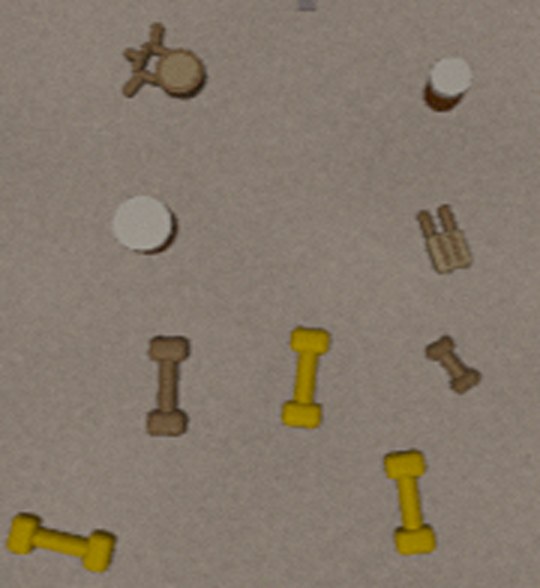

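The crop confirms the choices: a brown long bone at crop (167,385) beside yellow ones at (305,377), (410,500) and (60,542), and a short brown bone at (453,363). The vertebra drum is at (180,72) with its wings to the left, and the molar's crown is at (450,253) with its roots up. Missing-depth pixels spoiled the blobs, so I'm measuring again with them masked out and triangulating across both views.

```bash
cat > m2.py <<'E'
from h import *
exec(open('m.py').read().split('C={n')[0].split('import *')[1])
C={n:load(n) for n in('top','scene')}
def tri(p):
    A=np.zeros((3,3));b=np.zeros(3)
    for n in p:
        d=ray(C[n],*p[n]);d/=np.linalg.norm(d);M=np.eye(3)-np.outer(d,d);A+=M;b+=M@np.asarray(C[n]['xyz'])
    return np.linalg.solve(A,b)
tc={}
for n in C:
    P=cloud(C[n]); ok=C[n]['z_map']>0
    lab=cv2.connectedComponents(((P[...,2]>0.007)&ok).astype(np.uint8),connectivity=4)[1]
    for k,(u,v) in seeds[n].items():
        m=lab==lab[v,u]; Q=P[m]*1000; zt=np.percentile(Q[:,2],90)
        q=Q[Q[:,2]>5]
        r=cv2.minAreaRect(q[:,:2].astype(np.float32)); a=np.degrees(0)
        box=cv2.boxPoints(r); e=[box[1]-box[0],box[2]-box[1]]; e=max(e,key=np.linalg.norm); ang=np.degrees(np.arctan2(e[1],e[0]))%180
        s=f"{n:6}{k:6} n{m.sum()} c{np.round(r[0],1)} size{np.round(sorted(r[1]),1)} longaxis{ang:.1f} z90 {zt:.1f}"
        t=m&(P[...,2]*1000>zt-(4 if k in('vial','jar','loupe') else 3))
        vv,uu=np.nonzero(t); tc.setdefault(k,{})[n]=(uu.mean(),vv.mean())
        T=P[t][:,:2]*1000; s+=f" top mean {np.round(T.mean(0),1)} circ {np.round(cv2.minEnclosingCircle(T.astype(np.float32))[0],1)}"
        if k=='vert':
            d=cv2.distanceTransform(m.astype(np.uint8),cv2.DIST_L2,5); j=np.unravel_index(d.argmax(),d.shape)
            c0=plane(C[n],j[1],j[0],.026)[:2]*1000
            f=np.linalg.norm(q[:,:2]-c0,axis=1)>22; g=q[f][:,:2].mean(0)-c0
            s+=f" drum {np.round(c0,1)} +y dir {np.degrees(np.arctan2(g[1],g[0])):.1f}"
        if k=='molar':
            g=q[:,:2]; 
            s+=f" mean-centre {np.round(g.mean(0)-r[0],1)}"
        print(s)
for k in tc: print('tri',k,np.round(tri(tc[k])*1000,1))
# trays in both views: rays of wall mask onto z=12
for n,bx in dict(top=dict(tray2=(100,168,175,277),tray3=(358,420,145,280)),scene=dict(tray2=(332,396,133,210),tray3=(90,148,143,252))).items():
    c=C[n];P=cloud(c)
    for nm,(x0,x1,y0,y1) in bx.items():
        s=c['frame'][y0:y1,x0:x1].astype(int)
        m=((s[...,2]-s[...,0]>35)|(s.max(-1)<95)).astype(np.uint8)
        n_,lab,st,_=cv2.connectedComponentsWithStats(m); l=1+np.argmax(st[1:,4]); v,u=np.nonzero(lab==l)
        r=cv2.minAreaRect((plane(c,u+x0,v+y0,.011)[:,:2]*1000).astype(np.float32))
        box=cv2.boxPoints(r); e=max([box[1]-box[0],box[2]-box[1]],key=np.linalg.norm)
        # divider: wall-height pixels inside
        w=(lab==l)&(s[...,2]-s[...,0]>35); vv,uu=np.nonzero(w); q=plane(c,uu+x0,vv+y0,.012)[:,:2]*1000-r[0]
        e=e/np.linalg.norm(e); e=e if e[0]>0 else -e; al=q@e; ac=q@np.array([-e[1],e[0]])
        h=np.histogram(al[abs(ac)<22],np.arange(-130,134,6)); pk=[(int(h[1][i]+3),int(h[0][i])) for i in np.argsort(-h[0])[:7]]
        fl=P[v+y0,u+x0,2][~(s[...,2]-s[...,0]>35)[v,u]]
        print(n,nm,np.round(r[0],1),np.round(sorted(r[1]),1),'ang',round(np.degrees(np.arctan2(e[1],e[0])),1),'div',pk,'floor z',np.round(np.median(fl)*1000,1))
E
python3 m2.py
```

```text
top   long   n364 c[429.6  97.7] size[29.3 77.8] longaxis178.3 z90 23.4 top mean [428.9  98. ] circ [429.3  98.4]
top   short  n171 c[ 446.1 -114.2] size[22.7 44.4] longaxis36.1 z90 19.1 top mean [ 445.7 -113.7] circ [ 446.9 -114.6]
top   molar  n269 c[ 545.5 -109.2] size[27.7 52.8] longaxis17.8 z90 26.5 top mean [ 536.5 -112.1] circ [ 536.7 -111.4] mean-centre [-2.3 -0. ]
top   vial   n227 c[ 666.  -111.4] size[28.5 29.3] longaxis133.1 z90 66.5 top mean [ 666.6 -111.4] circ [ 666.5 -111.3]
top   jar    n348 c[557.3 113.6] size[42.1 42.4] longaxis178.7 z90 43.8 top mean [557.6 114.1] circ [558.  114.3]
top   vert   n418 c[695.6 101.7] size[60.6 62.6] longaxis88.5 z90 27.7 top mean [683.1  90.2] circ [684.9  98.2] drum [678.8  88.4] +y dir 59.8
top   yel    n364 c[435.8  -5. ] size[29.7 79.3] longaxis173.5 z90 23.4 top mean [436.5  -4.7] circ [436.3  -2.4]
top   loupe  n292 c[ 714.7 -274.1] size[36.4 37.3] longaxis86.8 z90 35.9 top mean [ 715.4 -274.4] circ [ 715.  -274.4]
scene long   n266 c[433.4  99.5] size[29.8 78.4] longaxis178.2 z90 21.5 top mean [434.9  99.3] circ [432.9  99.9]
[... 974 characters left out ...]
al [ 667.4 -111.3   61.8]
tri jar [558.2 115.2  37.7]
tri vert [684.4  90.8  21.6]
tri yel [436.   -4.2  11.9]
tri loupe [ 716.1 -274.7   31.6]
top tray2 [479.1 301.1] [ 95.7 181. ] ang -8.3 div [(89, 36), (11, 33), (-85, 20), (-91, 18), (83, 2), (17, 2), (-109, 0)] floor z 4.1
top tray3 [ 507.3 -276.8] [ 75.8 257. ] ang 2.8 div [(-127, 43), (125, 41), (-19, 35), (47, 21), (53, 16), (-121, 2), (-13, 1)] floor z 3.8
scene tray2 [486.9 298.1] [ 96.1 190.2] ang -8.5 div [(83, 31), (-91, 19), (11, 17), (5, 14), (-109, 0), (-103, 0), (-115, 0)] floor z 3.0
scene tray3 [ 514.1 -275.3] [ 76.1 263.7] ang 2.8 div [(47, 28), (-19, 19), (-127, 18), (125, 18), (119, 17), (-25, 6), (-103, 0)] floor z 2.7
```

Heights check against the text: bone 22, molar 25, vial 65, jar 43, vertebra 27, floors about 3 mm. The sizes match too. The two cameras differ by about 3 mm in x, so I average them and will refine with the wrist camera. Next I plan the first reach, over the long bone.

```bash
cat > go.py <<'E'
# go.py x y z yaw(deg of tool y): shift in tool axes AFTER turn rz
from h import *; import sys
from scipy.spatial.transform import Rotation as S
def plan(x,y,z,yaw):
    o=ctrl.get_obs(); q=o['eef_rot']; M=S.from_quat([q[1],q[2],q[3],q[0]]).as_matrix()
    y0=np.degrees(np.arctan2(M[1,1],M[0,1])); d=(yaw-y0+90)%180-90
    t=np.radians(y0+d); ty=np.array([np.cos(t),np.sin(t)]); tx=np.array([ty[1],-ty[0]])*-1
    # tool z down: x = y cross z
    tx=np.cross([*ty,0],[0,0,-1])[:2]
    g=np.array([x,y])-1000*o['eef_pos'][:2]
    print(f"t{o['time_s']:.1f} tilt {np.degrees(np.arccos(-M[2,2])):.2f} pos {np.round(o['eef_pos']*1000,1)} yaw {y0:.1f} op {o['opening']*85.4:.1f} gf {o['grasp_force']:.0f} wf {np.round(o['wrist_force'],1)} q6 {o['q'][5]:.2f}")
    print(f"  rz {-np.radians(d):.3f}  shift after turn: tx {g@tx:.1f} ty {g@ty:.1f} tz {1000*o['eef_pos'][2]-z:.1f}")
if __name__=='__main__':
    plan(*map(float,sys.argv[1:5]))
E
python3 go.py 431.5 98.6 230 88.3
```

```text
t0.1 tilt 0.09 pos [231.4 525.8 230.5] yaw 66.2 op 85.3 gf 0 wf [-0.6  0.4 -0.5] q6 -0.21
  rz -0.385  shift after turn: tx -212.7 ty -421.1 tz 0.5
```

Call:
{"fn": "jog_arm", "kwargs": {"series": [[[0,0,0,0,0,-0.128,60],[0,0,0,0,0,-0.128,60],[0,0,0,0,0,-0.129,60],[-15.2,-30.1,0,0,0,0,60],[-15.2,-30.1,0,0,0,0,60],[-15.2,-30.1,0,0,0,0,60],[-15.2,-30.1,0,0,0,0,60],[-15.2,-30.1,0,0,0,0,60],[-15.2,-30.1,0,0,0,0,60],[-15.2,-30.1,0,0,0,0,60]]]}}

```text
time_s: 1.1
eef_pos: [0.3319, 0.3111, 0.231]
eef_rot: [-0.0, 0.015, 1.0, -0.0]
wrist_force: [1.3, -0.6, 0.1]
opening: 0.702
grasp_force: 0.0
```

Call:
{"fn": "jog_arm", "kwargs": {"series": [[[-15.2,-30.1,0,0,0,0,60],[-15.2,-30.1,0,0,0,0,60],[-15.2,-30.1,0,0,0,0,60],[-15.2,-30.1,0,0,0,0,60],[-15.2,-30.1,0,0,0,0,60],[-15.2,-30.1,0,0,0,0,60],[-15.2,-30.1,0,0,0,0,60],[0,0,0,0,0,0,60],[0,0,0,0,0,0,60],[0,0,0,0,0,0,60]]]}}

```text
time_s: 2.1
eef_pos: [0.4313, 0.0993, 0.231]
eef_rot: [-0.0, 0.015, 1.0, 0.0]
wrist_force: [0.0, 0.0, -0.1]
opening: 0.703
grasp_force: 0.0
```

```bash
python3 go.py 431.5 98.6 230 88.3
cat >> h.py <<'E'
def wray(c,u,v):
    du=np.asarray(u,float)-c['cx'];dv=np.asarray(v,float)-c['cy'];r=np.hypot(du,dv)+1e-9;th=r/c['fx']
    return np.stack([np.sin(th)*du/r,np.sin(th)*dv/r,np.cos(th)],-1)@R(c).T
def wplane(c,u,v,z):
    d=wray(c,u,v);o=np.asarray(c['xyz']);return o+d*((z-o[2])/d[...,2])[...,None]
def wcloud(c):
    v,u=np.mgrid[:384,:512];du=u-c['cx'];dv=v-c['cy'];r=np.hypot(du,dv)+1e-9;th=r/c['fx']
    d=np.stack([np.sin(th)*du/r,np.sin(th)*dv/r,np.cos(th)],-1)
    s=np.where(np.cos(th)>.1,c['z_map']/np.maximum(np.cos(th),.1),0)
    return np.asarray(c['xyz'])+(d*s[...,None])@R(c).T
E
python3 - <<'E'
from h import *
c=snap('wrist','w1.png'); print(c['fx'],c['fy'],c['cx'],c['cy'],c['xyz'],np.round(R(c),3).tolist(),(c['z_map']>0).mean())
P=wcloud(c)*1000;v,u=np.mgrid[:384,:512]
s=c['frame'].astype(int)
# brown bone: points 8..30 mm high near expected place
m=(c['z_map']>0)&(P[...,2]>7)&(P[...,2]<32)&(abs(P[...,0]-431)<60)&(abs(P[...,1]-99)<35)
Q=P[m];r=cv2.minAreaRect(Q[:,:2].astype(np.float32));print(m.sum(),r,np.percentile(Q[:,2],[50,90]),'bench',np.median(P[(abs(P[...,0]-431)<60)&(abs(P[...,1]-50)<15)][:,2]))
E
```

```text
t2.1 tilt 0.05 pos [431.3  99.3 231. ] yaw 88.3 op 60.0 gf 0 wf [ 0.   0.  -0.1] q6 -1.58
  rz 0.000  shift after turn: tx -0.2 ty -0.7 tz 1.0
297.3186396354542 297.3186396354542 251.1765694776395 192.00659099295572 [0.35340554 0.10175404 0.37344623] [[0.029, 0.952, 0.306], [1.0, -0.028, -0.008], [0.001, 0.306, -0.952]] 0.996124267578125
1180 ((430.71929931640625, 99.2265625), (29.022382736206055, 79.16055297851562), 87.6784896850586) [19.74452536 22.22598611] bench 296.61891983456167
```

View pics/w1.png

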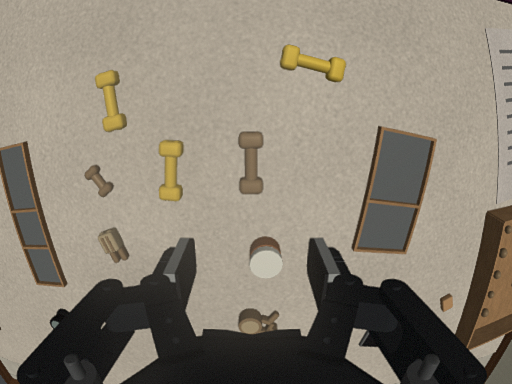

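The wrist view shows the long bone at (251,162) lined up between the fingers, with yellow look-alikes at (171,170), (110,100) and (313,63), and tray2 at (395,190). The wrist measurement (430.7, 99.2) agrees with the other two cameras, so I go down.

Call:
{"fn": "jog_arm", "kwargs": {"series": [[[0,0,30,0,0,0,45],[0,0,35,0,0,0,45],[0,0,35,0,0,0,45],[0,0,35,0,0,0,45],[0,0,35,0,0,0,45],[0,0,30,0,0,0,45],[0,0,18,0,0,0,45],[0,0,9,0,0,0,45],[0,0,0,0,0,0,45],[0,0,0,0,0,0,0]]]}}

```text
time_s: 3.15
eef_pos: [0.4324, 0.0991, 0.005]
eef_rot: [0.001, 0.014, 1.0, -0.0]
wrist_force: [-0.2, 0.5, -0.3]
opening: 0.37
grasp_force: 0.0
```

Call:
{"fn": "jog_arm", "kwargs": {"series": [[[0,0,0,0,0,0,0],[0,0,0,0,0,0,0],[0,0,0,0,0,0,0],[0,0,0,0,0,0,0],[0,0,0,0,0,0,0],[0,0,0,0,0,0,0],[0,0,0,0,0,0,0],[0,0,0,0,0,0,0],[0,0,0,0,0,0,0],[0,0,0,0,0,0,0]]]}}

```text
time_s: 4.15
eef_pos: [0.4331, 0.0989, 0.0057]
eef_rot: [0.001, 0.015, 1.0, 0.0]
wrist_force: [-1.2, 1.6, 5.7]
opening: 0.157
grasp_force: 58.6
```

```bash
python3 go.py 431.5 98.6 100 88
```

```text
t4.2 tilt 0.15 pos [433.1  98.9   5.7] yaw 88.3 op 13.4 gf 59 wf [-1.2  1.6  5.7] q6 -1.59
  rz 0.005  shift after turn: tx 1.6 ty -0.3 tz -94.3
```

Gripped. Lift, then carry to tray3's long compartment.

Call:
{"fn": "jog_arm", "kwargs": {"series": [[[0,0,-5,0,0,0,0],[0,0,-15,0,0,0,0],[0,0,-25,0,0,0,0],[0,0,-35,0,0,-0.042,0],[0,0,-20,0,0,-0.042,0],[0,-20,0,0,0,0,0],[0,-30,0,0,0,0,0],[0,-30,0,0,0,0,0],[0,-30,0,0,0,0,0],[0,-30,0,0,0,0,0]]]}}

```text
time_s: 5.15
eef_pos: [0.4396, -0.0424, 0.1051]
eef_rot: [0.001, -0.027, 1.0, -0.0]
wrist_force: [-0.4, 0.9, 0.5]
opening: 0.16
grasp_force: 58.6
```

Call:
{"fn": "jog_arm", "kwargs": {"series": [[[0,-30,0,0,0,0,0],[0,-30,0,0,0,0,0],[0,-30,0,0,0,0,0],[0,-30,0,0,0,0,0],[0,-30,0,0,0,0,0],[0,-30,0,0,0,0,0],[0,-30,0,0,0,0,0],[0,-19,0,0,0,0,0],[0,-10,0,0,0,0,0],[0,0,0,0,0,0,0]]]}}

```text
time_s: 6.15
eef_pos: [0.4524, -0.2804, 0.1045]
eef_rot: [0.0, -0.026, 1.0, -0.0]
wrist_force: [0.6, 0.5, 0.3]
opening: 0.16
grasp_force: 58.7
```

```bash
python3 go.py 438.5 -280 100 92.8
cat > tray.py <<'E'
from h import *; import sys
# tray outline seen by the wrist camera: felt+wall pixels, cast to wall-top plane
c=snap('wrist',sys.argv[1]); P=wcloud(c)*1000; nm=sys.argv[2]
cx,cy,ang,L,W=dict(tray3=(508.8,-276.3,2.8,256,72),tray2=(480.6,301.6,-8.3,180,92))[nm]
a=np.radians(ang);e=np.array([np.cos(a),np.sin(a)]);n=np.array([-e[1],e[0]])
ok=c['z_map']>0; d=P[...,:2]-[cx,cy]; al=d@e; ac=d@n
w=ok&(P[...,2]>9)&(P[...,2]<16)&(abs(al)<L/2+12)&(abs(ac)<W/2+12)
s=c['frame'].astype(int); w&=(s[...,2]-s[...,0]>30)
v,u=np.nonzero(w); q=wplane(c,u,v,.012)[:,:2]*1000-[cx,cy]; al=q@e; ac=q@n
print('wall px',w.sum(),'z',np.percentile(P[w][:,2],[10,50,90]).round(1))
for lab,x,o,lo in(('across',ac,al,range(-60,61,2)),('along',al,ac,range(-140,141,4))):
    h,b=np.histogram(x,list(lo)); print(lab,[(int(b[i]),int(h[i])) for i in range(len(h)) if h[i]>max(8,.25*h.max())])
for sgn in(1,-1):
    k=(abs(ac*sgn-W/2+2)<7)&(abs(al)<L/2-8)
    if k.sum()>20:
        p=np.polyfit(al[k],ac[k],1); print('long wall',sgn*(W/2-2),'fit at',np.median(ac[k]).round(1),'tilt',np.degrees(np.arctan(p[0])).round(2),'at0',p[1].round(1))
for t in ((-126,-18,50,126) if nm=='tray3' else (-88,12,88)):
    k=(abs(al-t)<8)&(abs(ac)<W/2-8)
    if k.sum()>10: print('cross',t,'seen',np.median(al[k]).round(1),k.sum())
E
python3 tray.py w2.png tray3
```

```text
t6.2 tilt 0.01 pos [ 452.4 -280.4  104.5] yaw 93.0 op 13.7 gf 59 wf [0.6 0.5 0.3] q6 -2.40
  rz 0.004  shift after turn: tx 13.9 ty 1.1 tz 4.5
wall px 1937 z [10.8 11.8 12.7]
across [(-38, 268), (-36, 328), (-34, 143), (30, 316), (32, 326)]
along [(-128, 442), (-20, 111)]
long wall 34.0 fit at 32.0 tilt -0.28 at0 31.7
long wall -34.0 fit at -35.3 tilt 0.67 at0 -34.4
cross -126 seen -126.2 348
cross -18 seen -20.0 80
```

View pics/w2.png

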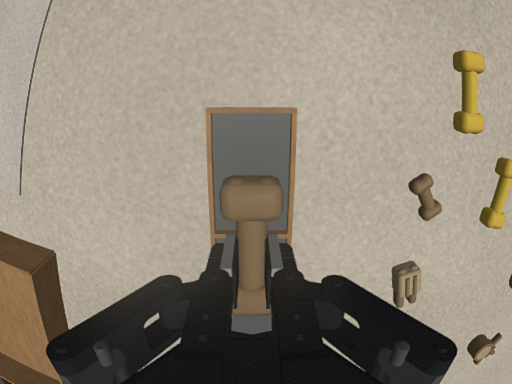

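The wrist view shows the bone held level-looking above tray3, its near knob at (252,197). The long compartment runs from (210,110) to (295,235). Check the bone's pose in the hand.

```bash
python3 - <<'E'
from h import *
c=load('wrist');P=wcloud(c)*1000;ok=c['z_map']>0
s=c['frame'].astype(int)
m=ok&(P[...,2]>70)&(P[...,2]<170)&(s[...,2]-s[...,0]>18);m[:150]=0;m[330:]=0;m[:,:210]=0;m[:,295:]=0
v,u=np.nonzero(m);Q=P[m]
for a in range(385,500,8):
    k=abs(Q[:,0]-a)<4
    if k.sum()>5: print(a,k.sum(),'y',Q[k,1].min().round(1),Q[k,1].max().round(1),'z98',np.percentile(Q[k,2],95).round(1))
print(Q[:,0].min(),Q[:,0].max())
E
python3 go.py 435.9 -281.3 100 93
```

```text
409 531 y -294.1 -268.9 z98 118.8
417 1152 y -297.1 -267.5 z98 121.4
425 908 y -296.6 -267.2 z98 121.3
433 412 y -294.3 -273.4 z98 119.2
441 437 y -294.1 -260.3 z98 118.2
449 375 y -301.1 -273.7 z98 118.2
457 344 y -288.1 -271.3 z98 118.7
465 329 y -286.6 -272.4 z98 119.4
473 455 y -286.7 -271.5 z98 121.2
481 346 y -289.1 -268.2 z98 121.5
489 83 y -289.1 -267.8 z98 120.1
410.12865311339095 488.271475455846
t6.2 tilt 0.05 pos [ 452.2 -279.3  104.2] yaw 93.1 op 13.4 gf 59 wf [ 0.1 -0.1 -0.6] q6 -2.40
  rz 0.001  shift after turn: tx 16.4 ty -1.1 tz 4.2
```

Call:
{"fn": "jog_arm", "kwargs": {"series": [[[7,-0.3,0,0,0,0,0],[6.4,-0.3,0,0,0,0,0],[0,0,15,0,0,0,0],[0,0,25,0,0,0,0],[0,0,20,0,0,0,0],[0,0,15,0,0,0,0],[0,0,8,0,0,0,0],[0,0,4,0,0,0,0],[0,0,3,0,0,0,0],[0,0,2,0,0,0,0]]]}}

```text
time_s: 7.2
eef_pos: [0.4394, -0.2813, 0.0128]
eef_rot: [0.0, -0.027, 1.0, -0.0]
wrist_force: [-0.2, 1.2, -1.2]
opening: 0.155
grasp_force: 58.6
```

```bash
python3 go.py 438.9 -280.6 8.7 93
```

```text
t7.2 tilt 0.06 pos [ 439.4 -281.3   12.8] yaw 93.1 op 13.2 gf 59 wf [-0.2  1.2 -1.2] q6 -2.42
  rz 0.002  shift after turn: tx 0.5 ty 0.7 tz 4.1
```

Call:
{"fn": "jog_arm", "kwargs": {"series": [[[0,0.5,1,0,0,0,0],[0,0,1,0,0,0,0],[0,0,0.7,0,0,0,0],[0,0,0.5,0,0,0,0],[0,0,0,0,0,0,0],[0,0,0,0,0,0,0],[0,0,0,0,0,0,0],[0,0,0,0,0,0,0],[0,0,0,0,0,0,0],[0,0,0,0,0,0,0]]]}}

```text
time_s: 8.2
eef_pos: [0.4391, -0.2806, 0.0091]
eef_rot: [0.0, -0.027, 1.0, -0.0]
wrist_force: [-0.1, -0.4, -0.8]
opening: 0.16
grasp_force: 58.6
```

```bash
python3 go.py 438.9 -280.6 8.7 93
```

```text
t8.2 tilt 0.00 pos [ 439.1 -280.6    9.1] yaw 93.1 op 13.7 gf 59 wf [-0.1 -0.4 -0.8] q6 -2.42
  rz 0.002  shift after turn: tx 0.2 ty -0.0 tz 0.4
```

Call:
{"fn": "jog_arm", "kwargs": {"series": [[[0,0,0.4,0,0,0,0],[0,0,0.4,0,0,0,0],[0,0,0.4,0,0,0,0],[0,0,0,0,0,0,0],[0,0,0,0,0,0,0],[0,0,0,0,0,0,0],[0,0,0,0,0,0,0],[0,0,0,0,0,0,0],[0,0,0,0,0,0,0],[0,0,0,0,0,0,0]]]}}

```text
time_s: 9.2
eef_pos: [0.4391, -0.2806, 0.0087]
eef_rot: [-0.0, -0.027, 1.0, -0.0]
wrist_force: [-3.2, 1.4, 9.3]
opening: 0.158
grasp_force: 59.6
```

Contact made (9 N at 8.7 mm). Release and rise, then measure the vial from above.

Call:
{"fn": "jog_arm", "kwargs": {"series": [[[0,0,0,0,0,0,18],[0,0,0,0,0,0,24],[0,0,0,0,0,0,24],[0,0,-3,0,0,0,24],[0,0,-10,0,0,0,24],[0,0,-30,0,0,0,24],[0,0,-40,0,0,0,40],[0,0,-40,0,0,0,60],[0,0,-30,0,0,0,60],[0,0,-10,0,0,0,60]]]}}

```text
time_s: 10.2
eef_pos: [0.4407, -0.2822, 0.1756]
eef_rot: [0.003, -0.027, 1.0, -0.003]
wrist_force: [0.7, -0.2, 1.2]
opening: 0.707
grasp_force: 0.0
```

```bash
python3 go.py 667.4 -111 170 93; python3 tray.py w3.png tray3
python3 - <<'E'
from h import *
c=load('wrist');P=wcloud(c)*1000;ok=c['z_map']>0
m=ok&(P[...,2]>14)&(P[...,2]<32)&(abs(P[...,0]-437)<70)&(abs(P[...,1]+280)<40)
r=cv2.minAreaRect(P[m][:,:2].astype(np.float32));print('bone',m.sum(),r,np.percentile(P[m][:,2],[50,90,97]))
m=ok&(P[...,2]>58)&(P[...,2]<75)&(abs(P[...,0]-667)<40)&(abs(P[...,1]+111)<40)
print('vial',m.sum()); 
if m.sum()>20: print(cv2.minEnclosingCircle(P[m][:,:2].astype(np.float32)),P[m][:,2].max())
for n in('top',):
    d=snap(n,'top1.png')
cv2.imwrite('pics/b1.png',cv2.resize(c['frame'][60:330,150:360],None,fx=2,fy=2))
E
```

```text
t10.2 tilt 0.42 pos [ 440.7 -282.2  175.6] yaw 93.1 op 60.3 gf 0 wf [ 0.7 -0.2  1.2] q6 -2.42
  rz 0.002  shift after turn: tx -235.3 ty 159.1 tz 5.6
wall px 2396 z [10.8 11.9 12.8]
across [(-38, 256), (-36, 348), (-34, 155), (30, 303), (32, 349)]
along [(-128, 268), (-24, 112), (-20, 166), (44, 86), (48, 176), (120, 95), (124, 108)]
long wall 34.0 fit at 32.3 tilt 0.09 at0 32.2
long wall -34.0 fit at -35.2 tilt 0.2 at0 -35.0
cross -126 seen -126.4 265
cross -18 seen -19.7 201
cross 50 seen 48.6 191
cross 126 seen 124.8 161
bone 1575 ((436.4827880859375, -289.46435546875), (77.1312026977539, 47.682518005371094), 4.053919315338135) [22.94832986 25.18334181 25.78590771]
vial 279
((667.6683349609375, -111.6207504272461), 15.340763092041016) 67.1692749547974
```

View pics/w3.png

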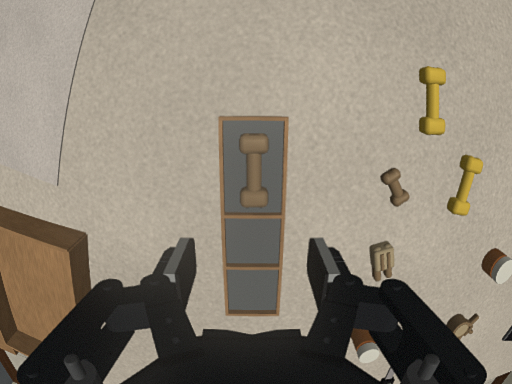

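The bone sits in the long compartment at (254,170), about centred, with its top at 25 mm (22 plus the 3 mm floor). The vial from the wrist camera, (667.7, -111.6), agrees with the other cameras. Going to the vial.

Call:
{"fn": "jog_arm", "kwargs": {"series": [[[-15,10,0,0,0,0,60],[-25,17,0,0,0,0,60],[-25,17,0,0,0,0,60],[-25,17,0,0,0,0,60],[-30,20,0,0,0,0,60],[-30,20,0,0,0,0,60],[-30,20,0,0,0,0,60],[-30,20,0,0,0,0,60],[-25,18,0,0,0,0,60],[0,0,0,0,0,0,60]]]}}

```text
time_s: 11.3
eef_pos: [0.6659, -0.1059, 0.1678]
eef_rot: [-0.001, -0.029, 1.0, 0.001]
wrist_force: [0.3, -0.1, -0.8]
opening: 0.702
grasp_force: 0.0
```

```bash
python3 go.py 667.6 -111.4 26 93
```

```text
t11.3 tilt 0.19 pos [ 665.9 -105.9  167.8] yaw 93.3 op 59.9 gf 0 wf [ 0.3 -0.1 -0.8] q6 -1.96
  rz 0.005  shift after turn: tx -1.4 ty -5.6 tz 141.8
```

Call:
{"fn": "jog_arm", "kwargs": {"series": [[[-2.4,-2.4,0,0,0,0,60],[0,0,15,0,0,0,60],[0,0,25,0,0,0,60],[0,0,25,0,0,0,60],[0,0,15,0,0,0,60],[0,0,8,0,0,0,60],[0,0,0,0,0,0,60],[0,0,0,0,0,0,60],[0,0,0,0,0,0,60],[0,0,0,0,0,0,60]]]}}

```text
time_s: 12.3
eef_pos: [0.6684, -0.1116, 0.0843]
eef_rot: [0.001, -0.027, 1.0, -0.0]
wrist_force: [0.3, 0.1, -0.3]
opening: 0.698
grasp_force: 0.0
```

```bash
python3 go.py 667.6 -111.4 26 93
```

```text
t12.3 tilt 0.13 pos [ 668.4 -111.6   84.3] yaw 93.1 op 59.6 gf 0 wf [ 0.3  0.1 -0.3] q6 -1.97
  rz 0.002  shift after turn: tx 0.8 ty 0.2 tz 58.3
```

Call:
{"fn": "jog_arm", "kwargs": {"series": [[[0.8,0,15,0,0,0,60],[0,0,18,0,0,0,60],[0,0,15,0,0,0,60],[0,0,8,0,0,0,60],[0,0,2,0,0,0,60],[0,0,0,0,0,0,60],[0,0,0,0,0,0,30],[0,0,0,0,0,0,0],[0,0,0,0,0,0,0],[0,0,0,0,0,0,0]]]}}

```text
time_s: 13.3
eef_pos: [0.6677, -0.1116, 0.026]
eef_rot: [0.001, -0.027, 1.0, -0.0]
wrist_force: [0.4, 1.2, 4.1]
opening: 0.338
grasp_force: 59.1
```

Call:
{"fn": "jog_arm", "kwargs": {"series": [[[0,0,0,0,0,0,0],[0,0,0,0,0,0,0],[0,0,0,0,0,0,0],[0,0,0,0,0,0,0],[0,0,0,0,0,0,0],[0,0,-5,0,0,0,0],[0,0,-15,0,0,0,0],[0,0,-25,0,0,0,0],[0,0,-15,0,0,0,0],[0,0,0,0,0,0,0]]]}}

```text
time_s: 14.3
eef_pos: [0.669, -0.1121, 0.0887]
eef_rot: [0.003, -0.027, 1.0, -0.001]
wrist_force: [0.9, 0.7, 0.7]
opening: 0.333
grasp_force: 59.1
```

```bash
python3 go.py 523.7 -277 86 93
```

```text
t14.3 tilt 0.35 pos [ 669.  -112.1   88.7] yaw 93.1 op 28.4 gf 59 wf [0.9 0.7 0.7] q6 -1.97
  rz 0.002  shift after turn: tx 153.7 ty -157.1 tz 2.7
```

Call:
{"fn": "jog_arm", "kwargs": {"series": [[[8,-8,0,0,0,0,0],[15,-15,0,0,0,0,0],[20,-21,0,0,0,0,0],[22,-23,0,0,0,0,0],[22,-23,0,0,0,0,0],[22,-23,0,0,0,0,0],[20,-21,0,0,0,0,0],[15,-15.8,0,0,0,0,0],[8,-8,0,0,0,0,0],[0,0,0,0,0,0,0]]]}}

```text
time_s: 15.3
eef_pos: [0.5219, -0.2779, 0.0839]
eef_rot: [-0.001, -0.026, 1.0, 0.001]
wrist_force: [0.1, -0.2, -0.6]
opening: 0.341
grasp_force: 59.1
```

Call:
{"fn": "jog_arm", "kwargs": {"series": [[[0,0,10,0,0,0,0],[0,0,15,0,0,0,0],[0,0,10,0,0,0,0],[0,0,7,0,0,0,0],[0,0,4,0,0,0,0],[0,0,0,0,0,0,0],[0,0,0,0,0,0,0],[0,0,0,0,0,0,0],[0,0,0,0,0,0,0],[0,0,0,0,0,0,0]]]}}

```text
time_s: 16.3
eef_pos: [0.5238, -0.2774, 0.0393]
eef_rot: [0.0, -0.027, 1.0, -0.0]
wrist_force: [0.0, 0.2, -0.9]
opening: 0.34
grasp_force: 59.1
```

```bash
python3 go.py 523.7 -277 29 93
python3 - <<'E'
from h import *
c=snap('wrist','w4.png');P=wcloud(c)*1000;ok=c['z_map']>0
s=c['frame'].astype(int)
m=ok&(P[...,2]>65)&(s.min(-1)>110)&(abs(P[...,0]-524)<40)&(abs(P[...,1]+277)<40)
print(m.sum()); 
if m.sum()>20: print(cv2.minEnclosingCircle(P[m][:,:2].astype(np.float32)),np.percentile(P[m][:,2],[5,50,95]))
E
```

```text
t16.3 tilt 0.04 pos [ 523.8 -277.4   39.3] yaw 93.1 op 29.0 gf 59 wf [ 0.   0.2 -0.9] q6 -2.31
  rz 0.002  shift after turn: tx 0.1 ty 0.4 tz 10.3
3529
((534.0197143554688, -277.5818176269531), 39.52714920043945) [70.28586798 78.1163426  79.11452395]
```

View pics/w4.png

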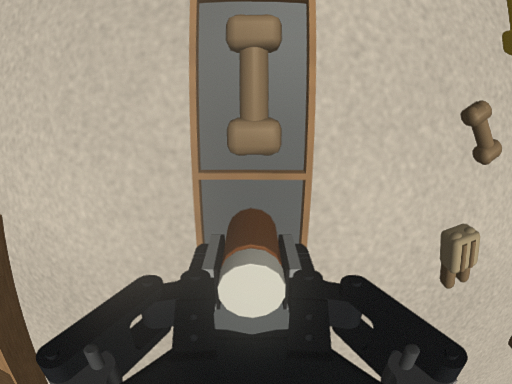

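The vial is held upright over the middle compartment, cap at (252,290), with the bone lying centred at (254,85). Set it down.

Call:
{"fn": "jog_arm", "kwargs": {"series": [[[0,0,3,0,0,0,0],[0,0,3,0,0,0,0],[0,0,2,0,0,0,0],[0,0,1,0,0,0,0],[0,0,0.5,0,0,0,0],[0,0,0.4,0,0,0,0],[0,0,0.4,0,0,0,0],[0,0,0.4,0,0,0,0],[0,0,0,0,0,0,0],[0,0,0,0,0,0,0]]]}}

```text
time_s: 17.35
eef_pos: [0.5236, -0.2772, 0.029]
eef_rot: [-0.0, -0.027, 1.0, -0.0]
wrist_force: [-3.8, 1.8, 7.4]
opening: 0.334
grasp_force: 59.7
```

Call:
{"fn": "jog_arm", "kwargs": {"series": [[[0,0,0,0,0,0,36],[0,0,0,0,0,0,44],[0,0,0,0,0,0,50],[0,0,-5,0,0,0,50],[0,0,-15,0,0,0,50],[0,0,-30,0,0,0,50],[0,0,-40,0,0,0,50],[0,0,-30,0,0,0,55],[0,0,-10,0,0,-0.129,60],[0,0,0,0,0,-0.129,60]]]}}

```text
time_s: 18.35
eef_pos: [0.5253, -0.2785, 0.1628]
eef_rot: [0.002, -0.158, 0.987, -0.003]
wrist_force: [0.6, -0.4, -0.3]
opening: 0.706
grasp_force: 0.0
```

```bash
python3 go.py 538.5 -111.3 155 107.9
```

```text
t18.4 tilt 0.39 pos [ 525.3 -278.5  162.8] yaw 108.2 op 60.3 gf 0 wf [ 0.6 -0.4 -0.3] q6 -2.58
  rz 0.005  shift after turn: tx -64.0 ty 155.0 tz 7.8
```

Call:
{"fn": "jog_arm", "kwargs": {"series": [[[-4,9,0,0,0,0,60],[-8,18,0,0,0,0,60],[-10,24,0,0,0,0,60],[-11,27,0,0,0,0,60],[-11,27,0,0,0,0,60],[-10,24,0,0,0,0,60],[-7,16,0,0,0,0,60],[-4,8,0,0,0,0,60],[0,0,0,0,0,0,60],[0,0,0,0,0,0,60]]]}}

```text
time_s: 19.35
eef_pos: [0.5384, -0.1115, 0.1582]
eef_rot: [-0.0, -0.155, 0.988, -0.0]
wrist_force: [-0.1, 0.7, -0.2]
opening: 0.703
grasp_force: 0.0
```

```bash
python3 - <<'E'
from h import *
c=snap('wrist','w5.png');P=wcloud(c)*1000;ok=c['z_map']>0
m=ok&(P[...,2]>6)&(P[...,2]<32)&(abs(P[...,0]-547)<45)&(abs(P[...,1]+108)<40)
Q=P[m][:,:2];r=cv2.minAreaRect(Q.astype(np.float32));print('molar',m.sum(),r,np.percentile(P[m][:,2],[50,90]))
T=P[m&(P[...,2]>21)][:,:2];print('crown',cv2.minAreaRect(T.astype(np.float32)))
v,u=np.nonzero(m);print(u.mean(),v.mean())
E
python3 go.py 538.5 -111.3 9 107.9
```

```text
molar 1220 ((546.962158203125, -108.92607116699219), (53.05154037475586, 27.733232498168945), 17.118711471557617) [23.18840974 25.68971964]
crown ((537.4688110351562, -111.80109405517578), (29.40298080444336, 27.02911376953125), 18.598859786987305)
251.1639344262295 183.97377049180326
t19.4 tilt 0.02 pos [ 538.4 -112.   158.2] yaw 107.8 op 59.9 gf 0 wf [-0.1  0.4 -0.2] q6 -2.30
  rz -0.001  shift after turn: tx -0.3 ty 0.6 tz 149.2
```

View pics/w5.png

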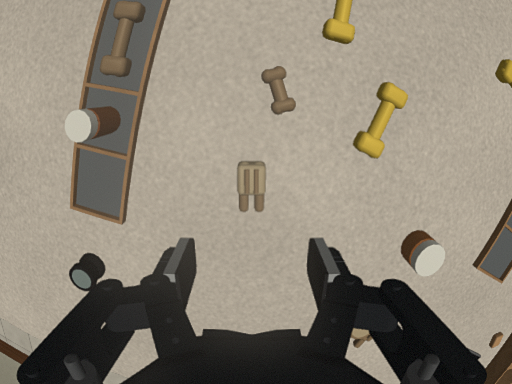

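The view shows the molar at (251,184) between the fingers with its roots away from the robot. The vial stands in the middle compartment at (95,122). Positions agree within 1 mm, so I descend and grip.

Call:
{"fn": "jog_arm", "kwargs": {"series": [[[0,0,20,0,0,0,60],[0,0,30,0,0,0,60],[0,0,35,0,0,0,60],[0,0,30,0,0,0,60],[0,0,20,0,0,0,55],[0,0,10,0,0,0,50],[0,0,4,0,0,0,50],[0,0,0,0,0,0,50],[0,0,0,0,0,0,50],[0,0,0,0,0,0,0]]]}}

```text
time_s: 20.4
eef_pos: [0.5394, -0.1121, 0.0105]
eef_rot: [0.001, -0.155, 0.988, -0.001]
wrist_force: [-0.1, -0.1, -0.4]
opening: 0.43
grasp_force: 0.0
```

Call:
{"fn": "jog_arm", "kwargs": {"series": [[[0,0,0,0,0,0,0],[0,0,0,0,0,0,0],[0,0,0,0,0,0,0],[0,0,0,0,0,0,0],[0,0,0,0,0,0,0],[0,0,0,0,0,0,0],[0,0,0,0,0,0,0],[0,0,0,0,0,0,0],[0,0,0,0,0,0,0],[0,0,0,0,0,0,0]]]}}

```text
time_s: 21.4
eef_pos: [0.5396, -0.1121, 0.0106]
eef_rot: [0.001, -0.156, 0.988, -0.001]
wrist_force: [-0.4, -0.6, 6.1]
opening: 0.309
grasp_force: 59.7
```

Call:
{"fn": "jog_arm", "kwargs": {"series": [[[0,0,-5,0,0,0,0],[0,0,-15,0,0,0,0],[0,0,-25,0,0,0,0],[0,0,-25,0,0,0,0],[0,0,-15,0,0,0.087,0],[0,0,-5,0,0,0.087,0],[0,0,0,0,0,0.087,0],[0,0,0,0,0,0,0],[0,0,0,0,0,0,0],[0,0,0,0,0,0,0]]]}}

```text
time_s: 22.4
eef_pos: [0.5383, -0.1115, 0.0993]
eef_rot: [-0.0, -0.026, 1.0, 0.0]
wrist_force: [0.2, 0.2, -0.2]
opening: 0.31
grasp_force: 59.0
```

```bash
python3 go.py 587.5 -273.7 13.6 93
```

```text
t22.4 tilt 0.01 pos [ 538.3 -111.5   99.3] yaw 93.0 op 26.5 gf 59 wf [ 0.2  0.2 -0.2] q6 -2.04
  rz 0.001  shift after turn: tx -40.6 ty -164.5 tz 85.7
```

Call:
{"fn": "jog_arm", "kwargs": {"series": [[[-3,-12,0,0,0,0,0],[-5,-20,0,0,0,0,0],[-6,-25,0,0,0,0,0],[-7,-28,0,0,0,0,0],[-7,-28,0,0,0,0,0],[-6,-25,0,0,0,0,0],[-4.6,-18,0,0,0,0,0],[-2,-8.5,0,0,0,0,0],[0,0,0,0,0,0,0],[0,0,0,0,0,0,0]]]}}

```text
time_s: 23.4
eef_pos: [0.587, -0.2737, 0.0988]
eef_rot: [-0.0, -0.025, 1.0, 0.0]
wrist_force: [0.1, 0.1, -0.6]
opening: 0.311
grasp_force: 59.1
```

```bash
python3 go.py 587.5 -273.7 13.6 93;python3 - <<'E'
from h import *
c=snap('wrist','w6.png');P=wcloud(c)*1000;ok=c['z_map']>0;s=c['frame'].astype(int)
m=ok&(P[...,2]>88)&(P[...,2]<120)&(s[...,2]-s[...,0]>22)&(abs(P[...,0]-595)<50)&(abs(P[...,1]+273)<22)
print(m.sum(),cv2.minAreaRect(P[m][:,:2].astype(np.float32)),np.percentile(P[m][:,2],[10,50,90]))
E
```

```text
t23.4 tilt 0.06 pos [ 587.  -273.7   98.8] yaw 92.9 op 26.5 gf 59 wf [ 0.1  0.1 -0.6] q6 -2.24
  rz -0.001  shift after turn: tx -0.5 ty -0.0 tz 85.2
4059 ((594.2662353515625, -273.2235412597656), (53.301841735839844, 39.59845733642578), 3.0764100551605225) [103.41281699 111.25839386 113.61312164]
```

View pics/w6.png

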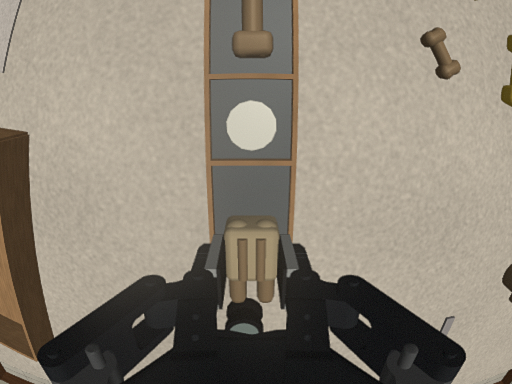

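The molar is held level over the end compartment, crown at (251,240), clear of the upright vial at (251,125). Lower it.

Call:
{"fn": "jog_arm", "kwargs": {"series": [[[-1,0,15,0,0,0,0],[0,0,25,0,0,0,0],[0,0,20,0,0,0,0],[0,0,12,0,0,0,0],[0,0,7,0,0,0,0],[0,0,3,0,0,0,0],[0,0,1,0,0,0,0],[0,0,0.5,0,0,0,0],[0,0,0,0,0,0,0],[0,0,0,0,0,0,0]]]}}

```text
time_s: 24.45
eef_pos: [0.5888, -0.2741, 0.0164]
eef_rot: [0.0, -0.026, 1.0, -0.0]
wrist_force: [0.2, -0.7, -0.1]
opening: 0.306
grasp_force: 59.1
```

Call:
{"fn": "jog_arm", "kwargs": {"series": [[[0,0,0.8,0,0,0,0],[0,0,0.7,0,0,0,0],[0,0,0.5,0,0,0,0],[0,0,0.4,0,0,0,0],[0,0,0.4,0,0,0,0],[0,0,0.4,0,0,0,0],[0,0,0.4,0,0,0,0],[0,0,0,0,0,0,0],[0,0,0,0,0,0,0],[0,0,0,0,0,0,0]]]}}

```text
time_s: 25.45
eef_pos: [0.5884, -0.2738, 0.0136]
eef_rot: [-0.0, -0.026, 1.0, 0.0]
wrist_force: [-4.5, 3.0, 11.4]
opening: 0.309
grasp_force: 60.5
```

Call:
{"fn": "jog_arm", "kwargs": {"series": [[[0,0,0,0,0,0,32],[0,0,0,0,0,0,38],[0,0,0,0,0,0,40],[0,0,-4,0,0,0,40],[0,0,-15,0,0,0,40],[0,0,-30,0,0,0,40],[0,0,-40,0,0,0,60],[0,0,-40,0,0,-0.14,70],[0,0,-20,0,0,-0.14,70],[0,0,0,0,0,-0.14,70]]]}}

```text
time_s: 26.45
eef_pos: [0.591, -0.2755, 0.1678]
eef_rot: [0.003, -0.236, 0.972, -0.004]
wrist_force: [0.3, -0.5, 0.1]
opening: 0.816
grasp_force: 0.0
```

Call:
{"fn": "jog_arm", "kwargs": {"series": [[[0,0,0,0,0,-0.14,70],[0,0,0,0,0,-0.14,70],[0,0,0,0,0,-0.14,70],[0,0,0,0,0,-0.14,70],[0,0,0,0,0,-0.14,70],[0,0,0,0,0,0,70],[0,0,0,0,0,0,70],[0,0,0,0,0,0,70],[0,0,0,0,0,0,70],[0,0,0,0,0,0,70]]]}}

```text
time_s: 27.45
eef_pos: [0.6132, -0.2282, 0.1575]
eef_rot: [-0.032, -0.51, 0.859, -0.02]
wrist_force: [-0.4, -0.6, 0.2]
opening: 0.817
grasp_force: 0.0
```

```bash
python3 go.py 686 92 160 157
```

```text
t27.4 tilt 4.38 pos [ 613.2 -228.2  157.5] yaw 151.4 op 69.7 gf 0 wf [-0.4 -0.6  0.2] q6 -3.12
  rz -0.098  shift after turn: tx -323.2 ty 58.1 tz -2.5
```

The last joint reached its range. Turn back a little and check before travelling.

Call:
{"fn": "jog_arm", "kwargs": {"series": [[[0,0,0,0,0,0.1,70],[0,0,0,0,0,0.1,70],[0,0,0,0,0,0.1,70],[0,0,0,0,0,0.1,70],[0,0,0,0,0,0,70],[0,0,0,0,0,0,70],[0,0,0,0,0,0,70],[0,0,0,0,0,0,70],[0,0,0,0,0,0,70],[0,0,0,0,0,0,70]]]}}

```text
time_s: 28.45
eef_pos: [0.6135, -0.2271, 0.1572]
eef_rot: [-0.028, -0.33, 0.943, -0.026]
wrist_force: [-0.5, 0.6, -0.7]
opening: 0.817
grasp_force: 0.0
```

Run:
```python
from h import *
from scipy.spatial.transform import Rotation as S
o=ctrl.get_obs();q=o['eef_rot'];M=S.from_quat([q[1],q[2],q[3],q[0]]).as_matrix()
print(o['q'].round(3),o['eef_pos'].round(4))
# rotation vector (tool axes) to tool-down with same yaw
y=M[:,1].copy();y[2]=0;y/=np.linalg.norm(y);T=np.stack([np.cross(y,[0,0,-1]),y,[0,0,-1]],1)
print('level rotvec',S.from_matrix(M.T@T).as_rotvec().round(3),'yaw',np.degrees(np.arctan2(y[1],y[0])).round(1))
print('then shift to 686 92 160:',(T.T@(np.array([.686,.092,.16])-o['eef_pos'])*1000).round(1))
```

```text
[-0.498  0.429  1.448 -0.08   1.264 -2.718] [ 0.6135 -0.2271  0.1572]
level rotvec [-0.031 -0.07  -0.001] yaw 128.6
then shift to 686 92 160: [-255.9  204.    -2.8]
```

Call:
{"fn": "jog_arm", "kwargs": {"series": [[[0,0,0,-0.031,-0.07,0,70],[-12,10,0,0,0,0,70],[-20,16,0,0,0,0,70],[-24,19,0,0,0,0,70],[-24,19,0,0,0,0,70],[-24,19,0,0,0,0,70],[-24,19,0,0,0,0,70],[-24,19,0,0,0,0,70],[-24,19,0,0,0,0,70],[-24,19,0,0,0,0,70]]]}}

```text
time_s: 29.45
eef_pos: [0.6708, 0.024, 0.1573]
eef_rot: [0.0, -0.33, 0.944, -0.0]
wrist_force: [0.2, -0.2, 0.2]
opening: 0.822
grasp_force: 0.0
```

Call:
{"fn": "jog_arm", "kwargs": {"series": [[[-24,19,0,0,0,0,70],[-20,16,0,0,0,0,70],[-12,10,0,0,0,0,70],[0,0,0,0,0,-0.125,70],[0,0,0,0,0,-0.125,70],[0,0,0,0,0,-0.125,70],[0,0,0,0,0,-0.125,70],[0,0,0,0,0,0,70],[0,0,0,0,0,0,70],[0,0,0,0,0,0,70]]]}}

```text
time_s: 30.45
eef_pos: [0.6865, 0.0919, 0.1572]
eef_rot: [0.0, -0.552, 0.834, -0.0]
wrist_force: [0.1, 0.5, -0.5]
opening: 0.821
grasp_force: 0.0
```

```bash
python3 go.py 686 92 160 157
python3 - <<'E'
from h import *
c=snap('wrist','w7.png');P=wcloud(c)*1000;ok=c['z_map']>0
m=ok&(P[...,2]>6)&(P[...,2]<34)&(abs(P[...,0]-692)<60)&(abs(P[...,1]-100)<60)
Q=P[m];print(m.sum(),cv2.minAreaRect(Q[:,:2].astype(np.float32)),np.percentile(Q[:,2],[50,90,97]))
g=np.zeros((130,130),np.uint8); ij=np.round(Q[:,:2]-[630,40]).astype(int); g[np.clip(ij[:,0],0,129),np.clip(ij[:,1],0,129)]=255
g=cv2.morphologyEx(g,cv2.MORPH_CLOSE,np.ones((5,5),np.uint8)); d=cv2.distanceTransform(g,cv2.DIST_L2,5);j=np.unravel_index(d.argmax(),d.shape)
dr=np.array(j)+[630,40];print('drum',dr,'r',d.max())
for z in(24.2,25):
    T=Q[Q[:,2]>z]; T=T[np.linalg.norm(T[:,:2]-dr,axis=1)<24]; print('top',z,len(T),T[:,:2].mean(0),cv2.minEnclosingCircle(T[:,:2].astype(np.float32)))
e=Q[:,:2]-dr;rr=np.hypot(*e.T);a=np.degrees(np.arctan2(e[:,1],e[:,0]))
h,b=np.histogram(a[rr>26],np.arange(-180,181,8));print([(int(b[i]+4),int(h[i])) for i in range(len(h)) if h[i]])
k=rr>20.5; g2=e[k].mean(0);print('+y dir by mean',np.degrees(np.arctan2(g2[1],g2[0])))
E
```

```text
t30.4 tilt 0.03 pos [686.5  91.9 157.2] yaw 157.1 op 70.1 gf 0 wf [ 0.1  0.5 -0.5] q6 -2.78
  rz 0.001  shift after turn: tx 0.1 ty 0.5 tz -2.8
2123 ((697.38232421875, 102.76191711425781), (61.23143768310547, 62.97481155395508), 0.2548147737979889) [25.05903775 26.92469837 27.43263117]
drum [685  90] r 18.178297
top 24.2 1132 [685.19004567  89.60706344] ((685.4132690429688, 90.13215637207031), 18.870281219482422)
top 25 1068 [685.32186565  89.81816109] ((685.485595703125, 90.1620864868164), 18.59925079345703)
[(16, 17), (24, 87), (32, 73), (40, 40), (48, 46), (56, 47), (64, 89), (72, 74), (80, 49), (88, 37), (96, 50), (104, 81), (112, 66)]
+y dir by mean 65.69028852265353
```

View pics/w7.png

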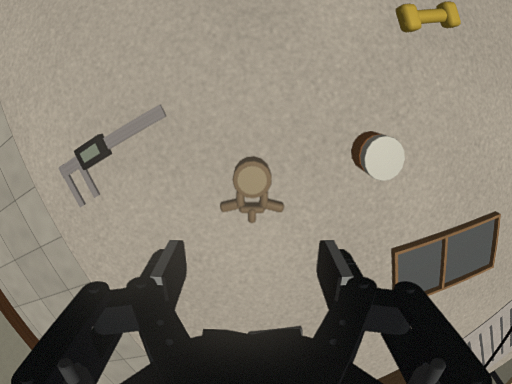

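The view shows the drum at (252,180) and the wings and spine at (252,208), parallel to the closing line. The drum centre (685.4, 90.0) and wing angle give a grip yaw of 157°. The jar is at (380,157), clear of the fingers.

Call:
{"fn": "jog_arm", "kwargs": {"series": [[[3.7,0.3,15,0,0,0,65],[0,0,30,0,0,0,65],[0,0,35,0,0,0,65],[0,0,30,0,0,0,65],[0,0,20,0,0,0,62],[0,0,12,0,0,0,60],[0,0,6,0,0,0,60],[0,0,0,0,0,0,60],[0,0,0,0,0,0,60],[0,0,0,0,0,0,60]]]}}

```text
time_s: 31.5
eef_pos: [0.6861, 0.0885, 0.0108]
eef_rot: [0.001, -0.553, 0.833, -0.001]
wrist_force: [0.2, 0.8, 0.8]
opening: 0.705
grasp_force: 0.0
```

```bash
python3 go.py 684.8 88.6 8 157
```

```text
t31.5 tilt 0.18 pos [686.1  88.5  10.8] yaw 157.2 op 60.2 gf 0 wf [0.2 0.8 0.8] q6 -2.79
  rz 0.004  shift after turn: tx 0.4 ty 1.2 tz 2.8
```

Call:
{"fn": "jog_arm", "kwargs": {"series": [[[0.4,1.2,2,0,0,0,60],[0,0,0.5,0,0,0,60],[0,0,0,0,0,0,30],[0,0,0,0,0,0,0],[0,0,0,0,0,0,0],[0,0,0,0,0,0,0],[0,0,0,0,0,0,0],[0,0,0,0,0,0,0],[0,0,0,0,0,0,0],[0,0,0,0,0,0,0]]]}}

```text
time_s: 32.5
eef_pos: [0.6841, 0.0887, 0.0072]
eef_rot: [0.001, -0.553, 0.833, -0.0]
wrist_force: [-0.9, -0.5, 4.8]
opening: 0.422
grasp_force: 60.4
```

```bash
python3 go.py 684.8 88.6 8 157
```

```text
t32.5 tilt 0.08 pos [684.1  88.7   7.2] yaw 157.2 op 36.1 gf 60 wf [-0.9 -0.5  4.8] q6 -2.79
  rz 0.004  shift after turn: tx -0.2 ty -0.7 tz -0.8
```

Call:
{"fn": "jog_arm", "kwargs": {"series": [[[0,0,-4,0,0,0,0],[0,0,-12,0,0,0,0],[0,0,-24,0,0,0,0],[0,0,-28,0,0,0,0],[0,0,-18,0,0,0,0],[0,0,-8,0,0,0,0],[0,0,0,0,0,0,0],[0,0,0,0,0,0,0],[0,0,0,0,0,0,0],[0,0,0,0,0,0,0]]]}}

```text
time_s: 33.5
eef_pos: [0.6827, 0.0887, 0.0991]
eef_rot: [-0.001, -0.553, 0.833, 0.001]
wrist_force: [-0.7, 0.1, -1.5]
opening: 0.419
grasp_force: 60.2
```

```bash
python3 go.py 439.9 291.3 102 157.2
```

```text
t33.5 tilt 0.12 pos [682.7  88.7  99.1] yaw 157.2 op 35.7 gf 60 wf [-0.7  0.1 -1.5] q6 -2.79
  rz 0.000  shift after turn: tx -92.7 ty 302.4 tz -2.9
```

Call:
{"fn": "jog_arm", "kwargs": {"series": [[[-4,12,0,0,0,0,0],[-7,24,0,0,0,0,0],[-9,30,0,0,0,0,0],[-9,30,0,0,0,0,0],[-9,30,0,0,0,0,0],[-9,30,0,0,0,0,0],[-9,30,0,0,0,0,0],[-9,30,0,0,0,0,0],[-9,30,0,0,0,0,0],[-9,26,0,0,0,0,0]]]}}

```text
time_s: 34.5
eef_pos: [0.4625, 0.2716, 0.1002]
eef_rot: [-0.0, -0.554, 0.833, 0.0]
wrist_force: [-0.3, 0.5, -0.6]
opening: 0.426
grasp_force: 60.2
```

Call:
{"fn": "jog_arm", "kwargs": {"series": [[[-6,20,0,0,0,0,0],[-3.7,10.4,0,0,0,0,0],[0,0,0,0,0,0,0],[0,0,0,0,0,-0.085,0],[0,0,0,0,0,-0.085,0],[0,0,0,0,0,-0.085,0],[0,0,0,0,0,0,0],[0,0,0,0,0,0,0],[0,0,0,0,0,0,0],[0,0,0,0,0,0,0]]]}}

```text
time_s: 35.5
eef_pos: [0.4409, 0.2912, 0.1005]
eef_rot: [0.0, -0.654, 0.756, -0.0]
wrist_force: [0.1, -0.1, -1.6]
opening: 0.42
grasp_force: 60.2
```

```bash
python3 go.py 439.9 291.3 10.2 171.7; python3 tray.py w8.png tray2
python3 - <<'E'
from h import *
c=load('wrist');P=wcloud(c)*1000;ok=c['z_map']>0;s=c['frame'].astype(int)
m=ok&(P[...,2]>95)&(P[...,2]<125)&(s[...,2]-s[...,0]>18)&(abs(P[...,0]-442)<45)&(abs(P[...,1]-303)<50)
Q=P[m];print(m.sum(),cv2.minAreaRect(Q[:,:2].astype(np.float32)),np.percentile(Q[:,2],[10,50,90]))
E
```

```text
t35.5 tilt 0.03 pos [440.9 291.2 100.5] yaw 171.7 op 35.9 gf 60 wf [ 0.1 -0.1 -1.6] q6 -2.64
  rz 0.001  shift after turn: tx -0.0 ty 1.0 tz 90.3
wall px 2621 z [10.7 11.8 12.7]
across [(-46, 551), (-44, 429)]
along [(-92, 181), (-88, 268), (8, 229), (12, 197), (84, 305), (88, 209)]
long wall 44.0 fit at 43.5 tilt -0.13 at0 43.7
long wall -44.0 fit at -44.2 tilt -0.07 at0 -44.1
cross -88 seen -87.6 391
cross 12 seen 11.8 352
cross 88 seen 87.5 419
6587 ((440.2471008300781, 305.691650390625), (64.74696350097656, 62.61214065551758), 89.51983642578125) [107.40109116 118.5954375  120.01706351]
```

View pics/w8.png

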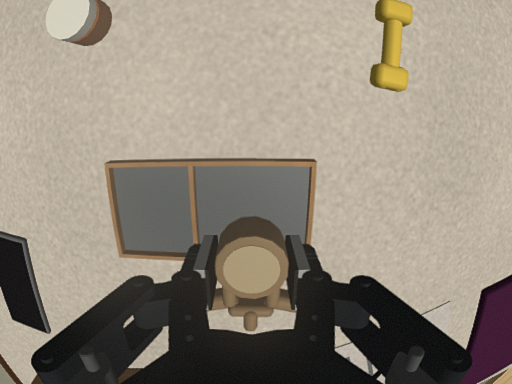

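Tray2 from the wrist matches the earlier position within 0.5 mm. The held vertebra, drum at (251,270), is over the larger compartment. Lower it.

Call:
{"fn": "jog_arm", "kwargs": {"series": [[[0,0,15,0,0,0,0],[0,0,25,0,0,0,0],[0,0,22,0,0,0,0],[0,0,12,0,0,0,0],[0,0,7,0,0,0,0],[0,0,3,0,0,0,0],[0,0,1,0,0,0,0],[0,0,0,0,0,0,0],[0,0,0,0,0,0,0],[0,0,0,0,0,0,0]]]}}

```text
time_s: 36.55
eef_pos: [0.4412, 0.2915, 0.0162]
eef_rot: [0.001, -0.655, 0.756, -0.0]
wrist_force: [-0.1, 0.4, -1.5]
opening: 0.42
grasp_force: 60.2
```

```bash
python3 go.py 440.7 291.4 10.2 171.7
```

```text
t36.5 tilt 0.09 pos [441.2 291.5  16.2] yaw 171.8 op 35.8 gf 60 wf [-0.1  0.4 -1.5] q6 -2.64
  rz 0.002  shift after turn: tx 0.2 ty 0.5 tz 6.0
```

Call:
{"fn": "jog_arm", "kwargs": {"series": [[[0,0,2,0,0,0,0],[0,0,1.5,0,0,0,0],[0,0,1,0,0,0,0],[0,0,0.5,0,0,0,0],[0,0,0.4,0,0,0,0],[0,0,0.4,0,0,0,0],[0,0,0.4,0,0,0,0],[0,0,0,0,0,0,0],[0,0,0,0,0,0,0],[0,0,0,0,0,0,0]]]}}

```text
time_s: 37.55
eef_pos: [0.4406, 0.2913, 0.0101]
eef_rot: [-0.0, -0.655, 0.756, -0.0]
wrist_force: [-3.9, -2.7, 9.7]
opening: 0.42
grasp_force: 61.1
```

Call:
{"fn": "jog_arm", "kwargs": {"series": [[[0,0,0,0,0,0,42],[0,0,0,0,0,0,48],[0,0,0,0,0,0,52],[0,0,-4,0,0,0,52],[0,0,-12,0,0,0,52],[0,0,-28,0,0,0,60],[0,0,-36,0,0,0,72],[0,0,-30,0,0,0,72],[0,0,-10,0,0,0,72],[0,0,0,0,0,0,72]]]}}

```text
time_s: 38.55
eef_pos: [0.4421, 0.2919, 0.1317]
eef_rot: [0.002, -0.655, 0.756, -0.001]
wrist_force: [1.2, -0.5, -0.3]
opening: 0.842
grasp_force: 0.0
```

```bash
python3 go.py 558.8 114.7 125 171.7
python3 - <<'E'
from h import *
c=snap('wrist','w9.png');P=wcloud(c)*1000;ok=c['z_map']>0
m=ok&(P[...,2]>36)&(P[...,2]<52)&(abs(P[...,0]-559)<40)&(abs(P[...,1]-115)<40)
print('jar',m.sum());
if m.sum()>20: print(cv2.minEnclosingCircle(P[m&(P[...,2]>39)][:,:2].astype(np.float32)),np.percentile(P[m][:,2],[50,95]))
E
```

```text
t38.5 tilt 0.28 pos [442.1 291.9 131.7] yaw 171.8 op 71.9 gf 0 wf [ 1.2 -0.5 -0.3] q6 -2.64
  rz 0.002  shift after turn: tx 158.5 ty -141.1 tz 6.7
jar 1565
((558.94921875, 115.00049591064453), 22.318559646606445) [41.87725801 43.15495993]
```

Call:
{"fn": "jog_arm", "kwargs": {"series": [[[8,-7,0,0,0,0,72],[18,-16,0,0,0,0,72],[24,-22,0,0,0,0,72],[26,-24,0,0,0,0,72],[26,-24,0,0,0,0,72],[24,-22,0,0,0,0,72],[18,-16,0,0,0,0,72],[9,-7.5,0,0,0,0,72],[4.6,-3.8,0,0,0,0,72],[0,0,0,0,0,0,72]]]}}

```text
time_s: 39.6
eef_pos: [0.5586, 0.1148, 0.1285]
eef_rot: [-0.0, -0.655, 0.756, 0.0]
wrist_force: [-0.1, -0.5, 0.1]
opening: 0.842
grasp_force: 0.0
```

Call:
{"fn": "jog_arm", "kwargs": {"series": [[[0,0,10,0,0,0,72],[0,0,20,0,0,0,72],[0,0,15,0,0,0,72],[0,0,8,0,0,0,72],[0,0,0,0,0,0,72],[0,0,0,0,0,0,72],[0,0,0,0,0,0,72],[0,0,0,0,0,0,72],[0,0,0,0,0,0,72],[0,0,0,0,0,0,72]]]}}

```text
time_s: 40.6
eef_pos: [0.5594, 0.115, 0.0768]
eef_rot: [0.0, -0.655, 0.756, -0.0]
wrist_force: [-0.9, -0.1, -0.9]
opening: 0.845
grasp_force: 0.0
```

```bash
python3 go.py 558.9 115 14 171.7
```

```text
t40.6 tilt 0.06 pos [559.4 115.   76.8] yaw 171.8 op 72.1 gf 0 wf [-0.9 -0.1 -0.9] q6 -3.00
  rz 0.002  shift after turn: tx 0.1 ty 0.5 tz 62.8
```

Call:
{"fn": "jog_arm", "kwargs": {"series": [[[0,0.5,12,0,0,0,72],[0,0,18,0,0,0,72],[0,0,16,0,0,0,72],[0,0,10,0,0,0,72],[0,0,5,0,0,0,72],[0,0,1,0,0,0,72],[0,0,0,0,0,0,72],[0,0,0,0,0,0,40],[0,0,0,0,0,0,0],[0,0,0,0,0,0,0]]]}}

```text
time_s: 41.6
eef_pos: [0.5596, 0.1152, 0.0155]
eef_rot: [0.001, -0.655, 0.756, -0.001]
wrist_force: [-0.2, -0.6, 4.3]
opening: 0.492
grasp_force: 61.0
```

Call:
{"fn": "jog_arm", "kwargs": {"series": [[[0,0,0,0,0,0,0],[0,0,0,0,0,0,0],[0,0,0,0,0,0,0],[0,0,0,0,0,0,0],[0,0,0,0,0,0,0],[0,0,0,0,0,0,0],[0,0,0,0,0,0,0],[0,0,0,0,0,0,0],[0,0,0,0,0,0,0],[0,0,0,0,0,0,0]]]}}

```text
time_s: 42.6
eef_pos: [0.5596, 0.1152, 0.0155]
eef_rot: [0.001, -0.655, 0.756, -0.001]
wrist_force: [-0.4, 1.6, 6.1]
opening: 0.498
grasp_force: 61.1
```

```bash
python3 go.py 530.1 294.2 95 171.7
```

```text
t42.6 tilt 0.14 pos [559.6 115.2  15.5] yaw 171.8 op 42.5 gf 61 wf [-0.4  1.6  6.1] q6 -3.00
  rz 0.002  shift after turn: tx -172.9 ty 55.1 tz -79.5
```

Call:
{"fn": "jog_arm", "kwargs": {"series": [[[0,0,-4,0,0,0,0],[0,0,-12,0,0,0,0],[0,0,-24,0,0,0,0],[0,0,-24,0,0,0,0],[0,0,-12,0,0,0,0],[0,0,-4,0,0,0,0],[-10,3,0,0,0,0,0],[-18,6,0,0,0,0,0],[-22,7,0,0,0,0,0],[-24,8,0,0,0,0,0]]]}}

```text
time_s: 43.6
eef_pos: [0.544, 0.1927, 0.0928]
eef_rot: [-0.001, -0.655, 0.756, 0.001]
wrist_force: [-0.4, 1.1, -1.2]
opening: 0.497
grasp_force: 60.9
```

Call:
{"fn": "jog_arm", "kwargs": {"series": [[[-24,8,0,0,0,0,0],[-24,8,0,0,0,0,0],[-22,7,0,0,0,0,0],[-18,5,0,0,0,0,0],[-10.5,2.5,0,0,0,0,0],[0,0,0,0,0,0,0],[0,0,0,0,0,0,0],[0,0,0,0,0,0,0],[0,0,0,0,0,0,0],[0,0,0,0,0,0,0]]]}}

```text
time_s: 44.6
eef_pos: [0.5296, 0.293, 0.0945]
eef_rot: [0.0, -0.654, 0.756, -0.0]
wrist_force: [0.4, -0.1, -0.3]
opening: 0.496
grasp_force: 60.9
```

```bash
python3 go.py 530.1 294.2 18.5 171.7; python3 tray.py w10.png tray2
```

```text
t44.6 tilt 0.04 pos [529.6 293.   94.5] yaw 171.8 op 42.4 gf 61 wf [ 0.4 -0.1 -0.3] q6 -2.69
  rz 0.001  shift after turn: tx -1.3 ty -0.4 tz 76.0
wall px 2909 z [10.7 11.7 12.5]
across [(-46, 574), (-44, 480), (42, 158), (44, 154)]
along [(-92, 149), (-88, 310), (8, 203), (12, 316), (84, 256), (88, 265)]
long wall 44.0 fit at 43.2 tilt -0.02 at0 43.2
long wall -44.0 fit at -44.2 tilt -0.09 at0 -44.0
cross -88 seen -87.2 372
cross 12 seen 12.5 435
cross 88 seen 88.1 451
```

View pics/w10.png

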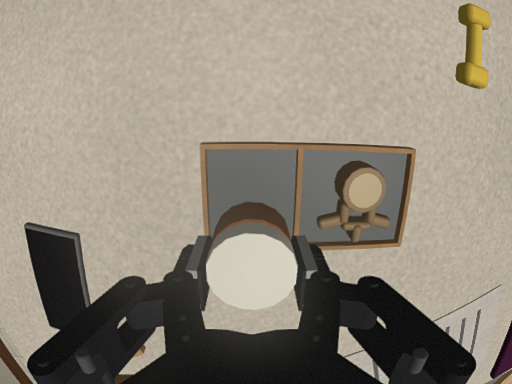

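The vertebra lies flat and centred in the larger compartment at (357,200), and the jar is over the smaller one. Lower it.

Call:
{"fn": "jog_arm", "kwargs": {"series": [[[-0.8,-0.4,12,0,0,0,0],[0,0,20,0,0,0,0],[0,0,20,0,0,0,0],[0,0,10,0,0,0,0],[0,0,6,0,0,0,0],[0,0,3,0,0,0,0],[0,0,1,0,0,0,0],[0,0,0,0,0,0,0],[0,0,0,0,0,0,0],[0,0,0,0,0,0,0]]]}}

```text
time_s: 45.65
eef_pos: [0.5302, 0.2945, 0.0231]
eef_rot: [0.001, -0.655, 0.756, -0.0]
wrist_force: [-0.2, 1.0, -1.1]
opening: 0.494
grasp_force: 60.9
```

Call:
{"fn": "jog_arm", "kwargs": {"series": [[[0,0,1.5,0,0,0,0],[0,0,1,0,0,0,0],[0,0,0.8,0,0,0,0],[0,0,0.5,0,0,0,0],[0,0,0.4,0,0,0,0],[0,0,0.4,0,0,0,0],[0,0,0.4,0,0,0,0],[0,0,0,0,0,0,0],[0,0,0,0,0,0,0],[0,0,0,0,0,0,0]]]}}

```text
time_s: 46.65
eef_pos: [0.5297, 0.2944, 0.0185]
eef_rot: [-0.0, -0.655, 0.756, -0.0]
wrist_force: [-4.3, -2.2, 10.1]
opening: 0.497
grasp_force: 62.0
```

Contact at 18.5 mm as predicted. Release, rise straight up, and check everything.

Call:
{"fn": "jog_arm", "kwargs": {"series": [[[0,0,0,0,0,0,48],[0,0,0,0,0,0,54],[0,0,0,0,0,0,56],[0,0,-4,0,0,0,56],[0,0,-12,0,0,0,56],[0,0,-28,0,0,0,56],[0,0,-36,0,0,0,60],[0,0,-36,0,0,0,60],[0,0,-36,0,0,0,60],[0,0,-20,0,0,0,60]]]}}

```text
time_s: 47.65
eef_pos: [0.5313, 0.295, 0.1944]
eef_rot: [0.003, -0.655, 0.756, -0.001]
wrist_force: [0.6, 0.2, -0.2]
opening: 0.702
grasp_force: 0.0
```

Call:
{"fn": "jog_arm", "kwargs": {"series": [[[-8,8,-10,0,0,0,60],[-16,16,-10,0,0,0,60],[-16,16,0,0,0,0,60],[-16,16,0,0,0,0,60],[-16,16,0,0,0,0,60],[-8,8,0,0,0,0,60],[0,0,0,0,0,0,60],[0,0,0,0,0,0,60],[0,0,0,0,0,0,60],[0,0,0,0,0,0,60]]]}}

```text
time_s: 48.65
eef_pos: [0.4625, 0.3842, 0.2093]
eef_rot: [0.0, -0.654, 0.756, -0.0]
wrist_force: [0.8, 0.4, 1.1]
opening: 0.7
grasp_force: 0.0
```

Run:
```python
from h import *
T=snap('top','top2.png');S_=snap('scene','scene2.png')
P=cloud(S_)*1000;ok=S_['z_map']>0
def fr(cx,cy,a):
    a=np.radians(a);return np.array([cx+1,cy+1]),np.array([np.cos(a),np.sin(a)]),np.array([-np.sin(a),np.cos(a)])
for cam,off,lo in((S_,(1.5,.7),15),(T,(-1.5,-.7),15)):
  P=cloud(cam)*1000;ok=cam['z_map']>0
  for nm,(cx,cy,a,W,comps) in dict(tray3=(507.7,-277.8,2.95,32,dict(bone=(-124,-20),vial=(-16,48),molar=(52,124))),tray2=(480.7,301.2,-8.35,42,dict(vert=(-86,10),jar=(14,86)))).items():
    a=np.radians(a);e=np.array([np.cos(a),np.sin(a)]);n=np.array([-e[1],e[0]]);d=P[...,:2]-np.array([cx,cy])-off;al=d@e;ac=d@n
    for k,(x0,x1) in comps.items():
        m=ok&(al>x0)&(al<x1)&(abs(ac)<W)&(P[...,2]>lo)
        A,B=al[m],ac[m];r=cv2.minAreaRect(np.stack([A,B],1).astype(np.float32));print(k,'off centre',np.round((A.min()+A.max())/2-(x0+x1)/2,1),np.round((B.min()+B.max())/2,1),'rect',np.round(r[1],1),round(r[2],1),'z95',np.percentile(P[m][:,2],95).round(1))
s=np.hstack([cv2.resize(T['frame'],(400,300)),cv2.resize(S_['frame'],(400,300))]);
cv2.imwrite('pics/end.png',np.vstack([s,np.hstack([cv2.resize(S_['frame'][120:270,80:280],(400,300)),cv2.resize(S_['frame'][100:250,240:440],(400,300))])]))
o=ctrl.get_obs();print(o['time_s'],o['grasp_force'],o['wrist_force'])
```

```text
bone off centre 1.3 2.8 rect [76.9 28.6] 0.9 z95 24.9
vial off centre -7.0 4.2 rect [31.5 48.8] 29.5 z95 68.3
molar off centre 1.1 0.4 rect [28.2 52.4] 90.0 z95 28.2
vert off centre 0.6 4.7 rect [60.8 70.5] 22.0 z95 376.1
jar off centre -1.3 -0.9 rect [42.8 43.4] 56.7 z95 46.2
bone off centre 2.0 -7.0 rect [79.1 47.2] 0.1 z95 26.8
vial off centre 0.8 0.9 rect [28.3 29.6] 36.6 z95 70.3
molar off centre -3.9 -3.6 rect [55.3 63.7] 89.3 z95 30.0
vert off centre 0.8 4.3 rect [67.3 69.2] 21.2 z95 31.9
jar off centre -0.2 -0.0 rect [42.5 42.4] 13.2 z95 47.6
48.75 0.0 [0.38535296 0.22786335 0.14012345]
```

View pics/end.png

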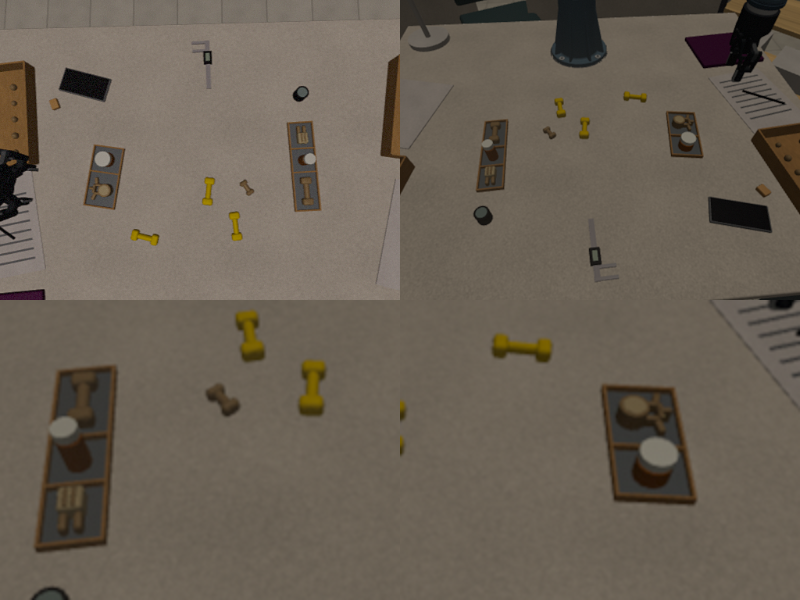

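All five pieces are in their compartments, and the short bone, callipers, loupe and yellow bones are untouched. One quick check of the vertebra's offset (4 mm shown, possibly stray pixels).

Run:
```python
from h import *
for cn,off in(('scene',(1.5,.7)),('top',(-1.5,-.7))):
    c=load(cn);P=cloud(c)*1000;ok=c['z_map']>0
    a=np.radians(-8.35);e=np.array([np.cos(a),np.sin(a)]);n=np.array([-e[1],e[0]]);d=P[...,:2]-np.array([480.7,301.2])-off;al=d@e;ac=d@n
    m=ok&(al>-80)&(al<4)&(abs(ac)<40)&(P[...,2]>14)&(P[...,2]<36)
    t=m&(P[...,2]>np.percentile(P[m][:,2],90)-2.2)&(ac<6)
    print(cn,'drum',cv2.minEnclosingCircle(np.stack([al[t],ac[t]],1).astype(np.float32)),'al',np.percentile(al[m],[1,99]),'ac',np.percentile(ac[m],[1,99]))
```

```text
scene drum ((-37.56418228149414, -14.638394355773926), 18.72929573059082) al [-67.1405734   -6.40228385] ac [-31.97444879  30.38598584]
top drum ((-37.314186096191406, -14.655648231506348), 18.65491485595703) al [-66.76776856  -7.61475143] ac [-32.30680776  27.79883493]
```

The drum is at (-37.4, -14.6) against an ideal of (-38, -14), so the vertebra is centred. Handing in.

```bash
python3 -c "
from bench import ctrl
print(ctrl.hand_in())"
```

```text
the job is handed in; nothing more can be done
None
```

I made up both kits and handed the job in at about 49 s: all five pieces were set down on the tray floors near the middle of their compartments, and the short bone, callipers and loupe were left alone; the last wrist joint reached its range limit once between pieces, with the gripper empty, and I backed it off.

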